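# Clamp a test strip in the screw grip and lift it level

### The job

The end of a cement-board test strip lies in the open mouth of the screw grip on the loading fixture: turn the grip's crank clockwise until the jaw is tight on the strip. Then take hold of the grip, lift it straight up with the strip held in its jaws, level all the way, to about 100 mm above the fixture, and finish while still holding it there, steady and level, touching only the grip. Leave the other things on the bench where they are.

Things in the scene. Friction and masses are not known exactly. Their poses are not given: they have to be found in the camera images.
- fixture: loading fixture fixed to the bench: steel plate 215 x 90 x 12 mm with a nest of low dark walls (tops 32 mm above the bench) in which the grip sits with 1.5 mm play, and a small block under the strip's free end. Origin on the bench under the grip's back block; x axis from the strip towards the grip's stud, z up
- grip: screw-action specimen grip, a C-shaped aluminium clamp, 0.75 kg +-15 %, loose in the nest. Origin: centre of the underside of its back block, 12 mm above the bench at first; axes as the fixture's. Back block 40 (x) x 32 (y) x 82 (z) mm; from it two arms, 32 mm wide, reach to x = -72 mm, the upper at z 62 to 82; a steel stud reaches to x = +60. The mouth with the strip opens to -x
- grip_hold (a point): good place to hold the grip for lifting: grip x = -14, y = 0, z = 70 mm, inside the frame, 12 mm under its flat top; the fingers close along the grip's y on its flat sides, 32 mm apart. Grip with strip balances about 10 mm from here towards -x. All is free beside and above it while the crank points to -x, as it does when tight
- screw (a point): point on the screw's upright axis, at the middle of the frame's flat top: grip x = -50, y = 0, z = 82 mm. The crank turns about this axis
- jaw: sliding jaw of the grip, a 28 x 28 mm block with rubber face on the end of the screw; origin in the middle of its underside, which meets the strip. The strip's top is 32 mm above the grip's underside; when tight the jaw's origin is at grip z = 31.5 mm or a little lower
- crank (a joint): crank angle, rad; grows when turned clockwise seen from above, driving jaw and crank down together 8 mm a turn. Stays where left; turns with 2 to 4 N at the knob. Starts at 2 to 6; the jaw meets the strip at 9.42, is tight from 9.8; the crank stops dead at 10.2. The arm points at angle 0.575 - value from the grip's x axis (counterclockwise positive): near 10 to -x, over the strip
- crank_knob (a point): middle of the freely spinning upright steel knob on the end of the crank arm, 40 mm from the screw axis; knob 17 mm in diameter, 43 mm tall. The point is 21 mm above the knob's lower end and lies at grip z = 139 mm minus 1.273 mm per rad of crank. Only the knob reaches above its lower end
- strip: test strip of grey cement board 120 x 25 x 8 mm, 45 g, lying level, its last 28 mm or so in the grip's mouth on the lower rubber pad (24 mm above the grip's underside), its other end on the fixture's block. Origin: centre of its underside; x along its length, the end in the mouth at +60 mm
- spare: a second strip like the first, 120 x 25 x 8 mm, lying flat on the bench beside the fixture; bystander
- caliper: digital caliper, 200 mm long, 13 mm high, lying flat on the bench on the other side of the fixture; bystander
- tin: round aluminium sample tin with lid, 57 mm diameter, 32 mm high, on the bench behind the grip's stud; bystander
- beaker: glass beaker, 68 mm diameter, 90 mm high; bystander
- bottle: amber glass bottle, 60 mm diameter, 140 mm high; bystander
- wrench: steel wrench lying on the bench, 160 mm long; bystander
- pen: black pen lying on the bench, 125 mm long; bystander

How it is judged:
By the outcome, as a careful person would: the job done as asked, in the order asked, and still so for the second after the job is handed in, while the arm keeps its last pose, push and grip.
It also fails if it takes over 64 s, if anything falls off the work surface, if the arm or the gripper's body presses on something with over 40 N, if the wrist force passes 120 N, or if a joint passes its speed limit or range.

### The arm

A 6-joint arm with a two-finger parallel gripper is mounted at the origin on the work surface. World frame = base frame: x ahead of the robot, y to its left, z up, the work surface at z = 0. Lengths are in m, angles in rad, forces in N, time in s.
With the tool pointing down it reaches from about 0.35 to 0.975 m from the base axis. Payload 4.9 kg.
Tool frame: the origin (TCP) lies at the very end of the fingers, on their centre line; the grasp point (between the pads) lies 19 mm behind it (ctrl.tcp_to_grasp is the z of the grasp point in the tool frame, in m); z points along the fingers, y is the line along which they close (so a half turn about z gives the same grasp; the last joint's range is limited). The gripper opens to 85 mm and grips with 20 to 120 N. Pads are 22 mm wide; open, the fingers measure 114 mm over their backs; the gripper's body (76 mm by 85 mm) begins 54 mm behind the grasp point. The pads swing forward as they close: fully open they stand 13 mm farther back than shut.
Start: joints at [1.009, 0.053, 1.613, -0, 1.476, -0.119], TCP at [0.268, 0.565, 0.231] pointing down, gripper open.
Joint ranges: [-3.01, 3.01], [-1.01, 2.22], [0.06, 2.58], [-1.02, 4.17], [0.09, 2.62], [-3.14, 3.14]. Speed limits (rad/s): [2.57, 2.57, 3.14, 3.14, 3.14, 3.14].

### API

Orientations are given as a rotation vector (axis times angle).
In Python, from station import ctrl, eyes, job, nets gives the robot as it stands. The module is installed in compiled form; this text tells all that it offers.
- The arm moves only by the tool jog_arm, never from a script. Its argument "commands" is one flat list of numbers, 7 for each row, row after row: the shift along the tool's x, y, z each as a share of 0.06 m, from -1 to 1, then the turn, a rotation vector about the tool's x, y, z each as a share of 0.1 rad, from -1 to 1, then the finger opening in mm, from 0 to 85.4. In form: [x, y, z, ax, ay, az, grip, x, y, z, ax, ay, az, grip, ...]. A call has 1 to 20 rows; each row shifts and turns the commanded pose from where the row before left it, along the tool's axes as they then stand; what a row does not reach is not made up. A row lasts 1/8 s, in which the tool goes at most 62.5 mm and 10.7 degrees, less where a joint would pass 70% of its speed; a pose out of reach is approached as far as the arm can. A call with a number of a shift or a turn outside -1 to 1 is refused whole. A call with a gripper value outside its range is refused whole. The fingers move at their own pace and stop on an object; "newtons" is the grip in N (left out, the last holds). Time passes only in rows, so rows that do not move let the fingers close. It gives the time, the measured TCP pose, the force, the opening and the grip force at its end, in the units of the state.
- ctrl.get_obs(): the state, without advancing time (a new reading comes with each control period).
- eyes.get_image(name): name is "side" or "top"; returns a dict with "image" (384x512x3 uint8, red, green, blue), "z_map" (384x512 float32, m along the optical axis (not along the pixel's ray), 0 where there is no reading), "K" (3x3 intrinsics, pixels), "dist_coeffs" ([k1, k2, p1, p2, k3] as OpenCV has them; the pictures are not rectified), "cam_to_world" (4x4, takes a point from camera to world coordinates). Camera axes: x right, y up, looking along -z (the intrinsics and any distortion apply to the point x, -y, -z); pixel columns grow to the right and rows downward; lengths in m; the calibration is good to about 2 mm. A picture is of the moment at which its call begins.
- job.finish_job(): hands the job in; it is judged then, once.
Trained networks look in the newest picture that a camera, given by its name, has taken for a name from the list of things; names that differ only in an ending like _2 or _b are one class to them, and where a whole thing is asked for, a point or a joint stands for the part that bears it (a point fixed in the world has none). Each returns a list of dicts, best first, with "p" (0 to 1); they miss things now and then, are a little off and sometimes report something else, mostly with a low value. They report only what shows in the picture. A call takes as long as a camera call.
- nets.silhouettes(camera, name): "mask" (384x512 bool, what is visible of it) and "bbox" ([left, top, right, bottom] in pixels, round what is visible of it).
The state is a dict: "t": time; "q": joint angles; "dq": joint speeds; "effort": joint torques, N m; "tool_pos": TCP position; "tool_rot": TCP orientation; "contact_force": force on the tool from outside, world axes, zero at the start; "wrist_torque": the same for the moment, N m; "opening": finger opening in m; "grip_force": force on a finger pad.
Only numpy, scipy, OpenCV 4.12 (cv2) and the standard library are available. Lean on these libraries where they do the work, as an engineer would, in place of code of your own. Each camera call takes 0.05 s, during which the arm holds its last target. There are 200 camera calls.

## Working session

There is one attempt and no reset: what is moved stays moved. The work goes in short steps, Python scripts to look and compute and a tool call to move; the robot and the scene stay as the last step left them, time stands still between calls to the robot, and variables do not carry over. Pictures are saved under pics/ and viewed, at most 10 in all, crops included, and the job is handed in when it is done.

Besides the shell and the picture viewer there is one more tool, called after "Request:" as name(argument=value, ...) on one line, values as JSON. jog_arm: Moves the arm, as the interface text tells. Shift numbers are shares of 0.06 m and turn numbers shares of 0.1 rad, none past 1 either way. Its arguments: {"type":"object","properties":{"commands":{"type":"array","items":{"type":"number"}},"newtons":{"type":"number"}},"required":["commands"]}

```bash
mkdir -p pics
cat > h.py <<'E'
import numpy as np, cv2
from station import ctrl, eyes, job, nets
def cloud(im):
    z=im["z_map"]; h,w=z.shape
    u,v=np.meshgrid(np.arange(w),np.arange(h))
    p=cv2.undistortPoints(np.stack([u,v],-1).reshape(-1,1,2).astype(np.float32),im["K"],np.array(im["dist_coeffs"])).reshape(h,w,2)
    P=np.stack([p[...,0]*z,-p[...,1]*z,-z,np.ones_like(z)],-1)
    W=(P@np.array(im["cam_to_world"]).T)[...,:3]; W[z==0]=np.nan
    return W
def snap(cam,name=None):
    im=eyes.get_image(cam)
    if name: cv2.imwrite(f"pics/{name}.png",im["image"][...,::-1])
    return im,cloud(im)
E
python3 - <<'E'
from h import *
np.set_printoptions(precision=4,suppress=True)
o=ctrl.get_obs(); print(o["t"],o["tool_pos"],o["tool_rot"],ctrl.tcp_to_grasp)
for c in("top","side"):
    im,W=snap(c,c+"0"); print(c,im["cam_to_world"])
    for n in("fixture","grip","crank","jaw","strip","spare","caliper","tin","beaker","bottle","wrench","pen"):
        for d in nets.silhouettes(c,n)[:2]:
            P=W[d["mask"]]; P=P[~np.isnan(P[:,0])]
            if len(P): print(n,round(d["p"],2),d["bbox"],np.median(P,0),np.percentile(P,2,axis=0),np.percentile(P,98,axis=0))
E
```

```text
0.0 [0.2675 0.5642 0.2301] [-0.6898 -3.0642  0.0031] -0.0187
top [[-0.0086  0.9888 -0.1491  0.3425]
 [-0.9999 -0.0068  0.0128 -0.0314]
 [ 0.0116  0.1492  0.9887  1.0721]
 [ 0.      0.      0.      1.    ]]
fixture 0.83 [188.1, 162.8, 266.0, 208.3] [0.5156 0.0678 0.0124] [ 0.4783 -0.0571  0.0004] [0.5913 0.152  0.0367]
fixture 0.51 [214.0, 159.4, 231.5, 181.0] [0.556  0.0476 0.1229] [0.5297 0.0265 0.1195] [0.5723 0.0633 0.1682]
grip 0.88 [213.1, 159.2, 273.7, 188.8] [0.5434 0.0094 0.0929] [ 0.521  -0.0671  0.0078] [0.5775 0.0623 0.1646]
grip 0.7 [187.9, 150.8, 231.7, 168.7] [0.6055 0.1043 0.0075] [ 0.5783  0.0456 -0.0008] [0.6329 0.1573 0.0143]
crank 0.65 [217.8, 158.7, 235.3, 182.0] [0.556  0.0476 0.1224] [0.5278 0.0251 0.0006] [0.596  0.0664 0.168 ]
crank 0.25 [366.9, 122.5, 398.2, 148.6] [ 0.6716 -0.4081  0.0552] [ 0.6341 -0.4325  0.0027] [ 0.6961 -0.3701  0.0915]
jaw 0.45 [217.1, 158.9, 231.6, 183.2] [0.5537 0.0473 0.1226] [0.5279 0.0265 0.0125] [0.5755 0.0643 0.1675]
strip 0.75 [192.1, 177.0, 225.1, 194.1] [0.5233 0.0963 0.0436] [0.5086 0.0592 0.0387] [0.5414 0.1356 0.0475]
spare
[... 2015 characters left out ...]
.5316 0.133  0.0476]
spare 0.53 [256.5, 164.7, 284.3, 188.2] [0.608  0.0824 0.0066] [ 0.5539 -0.007  -0.    ] [0.6299 0.1638 0.0959]
caliper 0.94 [211.8, 182.7, 245.5, 225.3] [0.4145 0.0531 0.0079] [ 0.3903 -0.0554 -0.0016] [0.4364 0.133  0.0169]
tin 0.73 [283.8, 214.3, 299.1, 230.4] [ 0.5602 -0.1405  0.0301] [ 0.5383 -0.1612  0.0055] [ 0.5869 -0.109   0.0352]
beaker 0.83 [353.7, 253.0, 375.8, 290.2] [ 0.6636 -0.4013  0.057 ] [ 0.6321 -0.4337  0.0057] [ 0.6945 -0.3728  0.09  ]
bottle 0.77 [252.6, 108.8, 271.7, 144.9] [0.6652 0.3042 0.0729] [0.6443 0.2897 0.0054] [0.6953 0.3313 0.1408]
pen 0.3 [210.8, 183.6, 248.5, 225.5] [0.4147 0.044  0.0082] [ 0.3916 -0.0584  0.0002] [0.4363 0.1297 0.017 ]
```

```bash
cat > fit.py <<'E'
from h import *
np.set_printoptions(precision=4,suppress=True)
def fit(tag=None):
    for c in("top","side"):
        im,W=snap(c); P=W.reshape(-1,3)
        r=(abs(P[:,0]-.55)<.08)&(abs(P[:,1]-.0)<.1)
        T=P[r&(abs(P[:,2]-.094)<.004)]
        rc=cv2.minAreaRect(T[:,:2].astype(np.float32)); print(c,"top rect",rc,len(T),np.median(T[:,2]))
        K=P[r&(P[:,2]>.14)]; print(" knob",len(K),np.median(K,0),K.min(0),K.max(0))
        Kt=P[r&(P[:,2]>np.percentile(K[:,2],90)-.004)]; print(" knobtop",Kt.mean(0),len(Kt))
        A=P[r&(P[:,2]>.112)&(P[:,2]<.130)]; print(" arm",len(A),np.median(A,0),A.min(0),A.max(0))
        S=P[(abs(P[:,0]-.52)<.025)&(P[:,1]>.065)&(P[:,1]<.15)&(P[:,2]>.04)&(P[:,2]<.048)]
        print(" strip",cv2.minAreaRect(S[:,:2].astype(np.float32)),len(S))
        F=P[(abs(P[:,0]-.53)<.12)&(abs(P[:,1]-.04)<.15)&(abs(P[:,2]-.012)<.003)]
        print(" plate",cv2.minAreaRect(F[:,:2].astype(np.float32)),len(F))
        if tag:
            y,x=[int(t) for t in np.argwhere((r.reshape(W.shape[:2]))).mean(0)]
            cr=im["image"][max(0,y-65):y+65,x-85:x+85]
            cv2.imwrite(f"pics/{tag}{c}.png",cv2.resize(cr,None,fx=4.5,fy=4.5,interpolation=cv2.INTER_CUBIC)[...,::-1])
if __name__=="__main__":
    import sys; fit(sys.argv[1] if len(sys.argv)>1 else None)
E
python3 fit.py a
```

```text
top top rect ((0.5420794486999512, 0.012025322765111923), (0.03223985806107521, 0.09156496822834015), 11.887161254882812) 314 0.09364366954470532
 knob 42 [0.5684 0.0564 0.1634] [0.5622 0.0495 0.1461] [0.577  0.0648 0.1692]
 knobtop [0.5701 0.0577 0.1664] 19
 arm 121 [0.5453 0.0422 0.1224] [0.5268 0.024  0.1172] [0.5749 0.066  0.1266]
 strip ((0.5238272547721863, 0.10083673894405365), (0.02555145137012005, 0.07491857558488846), 11.024737358093262) 233
 plate ((0.5190376043319702, 0.04484621435403824), (0.22478924691677094, 0.21475429832935333), 11.379571914672852) 1190
side top rect ((0.5398973822593689, 0.011792119592428207), (0.03268883749842644, 0.09400355070829391), 12.766818046569824) 146 0.09289250385351255
 knob 38 [0.5667 0.0546 0.1576] [0.5598 0.0486 0.1406] [0.5762 0.0662 0.1667]
 knobtop [0.5687 0.0583 0.1645] 12
 arm 72 [0.5461 0.0429 0.1213] [0.5247 0.0223 0.113 ] [0.5759 0.063  0.1268]
 strip ((0.5209991931915283, 0.10300252586603165), (0.026655754074454308, 0.07227808237075806), 12.48310375213623) 94
 plate ((0.5143381953239441, 0.04678953438997269), (0.20658810436725616, 0.22344934940338135), 2.419250249862671) 441
```

View pics/atop.png

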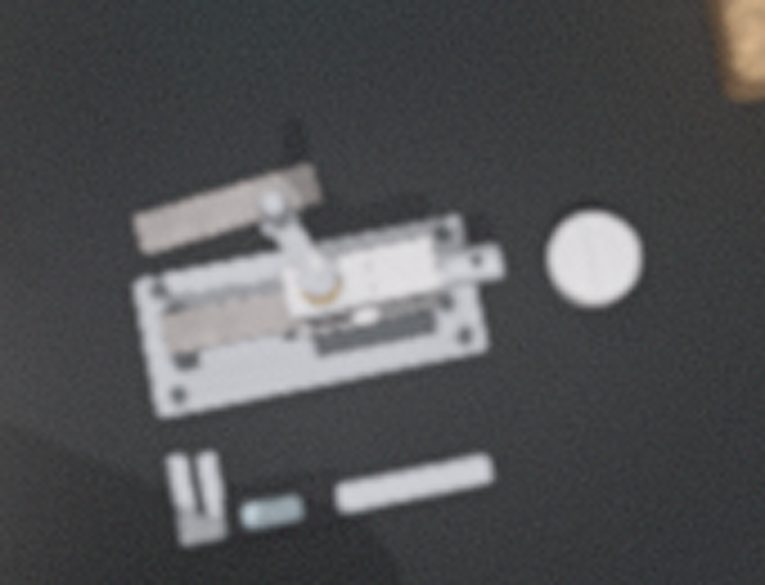

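View pics/aside.png

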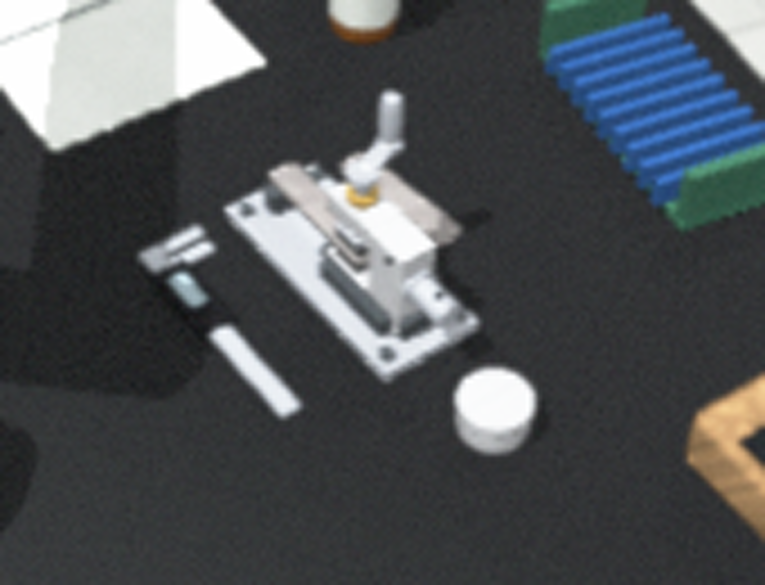

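Top view: crank knob at (272,203), screw at (320,285), frame to (435,245) with the stud to its right, and the spare lying beyond the knob. The side view agrees. The fit gives grip yaw about -78.4°, screw at (0.536, 0.035), knob at (0.569, 0.058) and crank value about 4.9. I'll cage the knob with the fingers tangential and turn tool and crank together.

Request:
jog_arm(commands=[-0.679,-0.456,0,0,0,0,60,-0.679,-0.456,0,0,0,0,60,-0.679,-0.456,0,0,0,0,60,-0.679,-0.456,0,0,0,0,60,-0.679,-0.456,0,0,0,0,60,-0.679,-0.456,0,0,0,0,60,-0.679,-0.456,0,0,0,0,60,-0.679,-0.456,0,0,0,0,60,-0.679,-0.456,0,0,0,0,60,-0.679,-0.456,0,0,0,0,60,-0.679,-0.456,0,0,0,0,60,-0.679,-0.456,0,0,0,0,60,0,0,0,0,0,-1,60,0,0,0,0,0,-1,60,0,0,0,0,0,-1,60,0,0,0,0,0,-1,60,0,0,0,0,0,-1,60,0,0,0,0,0,-1,60,0,0,0,0,0,-1,60,0,0,0,0,0,-1,60], newtons=20)

```text
t: 3.9
tool_pos: [0.5688, 0.0586, 0.2313]
tool_rot: [-0.563, 3.091, -0.0]
contact_force: [-0.0, -0.3, 0.4]
opening: 0.0603
grip_force: 0.0
```

Request:
jog_arm(commands=[0,0,0,0,0,-1,45,0,0,0,0,0,-1,45,0,0,0,0,0,-0.385,45,0,0,0,0,0,0,45,0,0,0,0,0,0,45])

```text
t: 4.53
tool_pos: [0.5688, 0.0586, 0.2313]
tool_rot: [-0.921, 3.003, 0.0]
contact_force: [-0.4, 0.3, -0.9]
opening: 0.045
grip_force: 0.0
```

```bash
cat > go.py <<'E'
# python3 go.py x y z yawdeg : tool-frame shift (in rows of 0.06) and residual rotation to a tool-down pose
from h import *
import sys
from scipy.spatial.transform import Rotation as R
np.set_printoptions(precision=4,suppress=True)
o=ctrl.get_obs(); r=R.from_rotvec(o["tool_rot"]); m=r.as_matrix()
print("t",o["t"],"pos",o["tool_pos"],"yaw",np.degrees(np.arctan2(m[1,1],m[0,1])),"zaxis",m[:,2],"op",o["opening"],o["grip_force"],"F",o["contact_force"],"T",o["wrist_torque"],"q",o["q"])
s=np.array([.5362,.0354]); d=o["tool_pos"][:2]-s; th=np.arctan2(d[1],d[0])
print("polar about screw R",np.hypot(*d),"deg",np.degrees(th),"crank",(0.575-(th+np.radians(78.4)))%(2*np.pi), "+2pi")
if len(sys.argv)>1:
    x,y,z,w=map(float,sys.argv[1:5]); w=np.radians(w)
    t=np.array([[-np.sin(w),np.cos(w),0],[np.cos(w),np.sin(w),0],[0,0,-1]]).T
    print("shift/0.06",m.T@(np.array([x,y,z])-o["tool_pos"])/.06,"turn/0.1",(r.inv()*R.from_matrix(t)).as_rotvec()/.1)
E
python3 go.py .5693 .058 .133 124.2; python3 fit.py
```

```text
t 4.525 pos [0.5688 0.0586 0.2313] yaw 124.09862913300351 zaxis [ 0.0001  0.     -1.    ] op 0.04498373114077873 0.0 F [-0.4417  0.3339 -0.8755] T [-0.0175 -0.0221  0.019 ] q [-0.0275 -0.0734  1.738   0.      1.4769 -2.1934]
polar about screw R 0.040038332911518475 deg 35.37266846682567 crank 4.872477643653549 +2pi
shift/0.06 [-0.0007 -0.0122  1.6391] turn/0.1 [-0.0002  0.0006 -0.0177]
top top rect ((0.5453459024429321, -0.0021836310625076294), (0.032717056572437286, 0.06215010955929756), 10.636963844299316) 249 0.09397157701273728
 knob 5544 [0.5442 0.0511 0.5414] [ 0.4704 -0.0098  0.1514] [0.6132 0.1    0.5622]
 knobtop [0.5269 0.0236 0.5556] 958
 arm 3 [0.537  0.0242 0.1222] [0.5359 0.0238 0.1162] [0.5671 0.0659 0.1239]
 strip ((0.0, 0.0), (0.0, 0.0), 0.0) 0
 plate ((0.5225799679756165, 0.020209893584251404), (0.22085168957710266, 0.1659497171640396), 12.004639625549316) 425
side top rect ((0.5398895740509033, 0.0126718170940876), (0.03330767899751663, 0.09389665722846985), 9.63240909576416) 145 0.09329547720754694
 knob 3210 [0.5485 0.0228 0.4938] [ 0.47   -0.012   0.1402] [0.6157 0.1    0.5627]
 knobtop [0.5393 0.0391 0.5507] 522
 arm 73 [0.5465 0.0426 0.1215] [0.5244 0.0227 0.1137] [0.5762 0.0591 0.1287]
 strip ((0.5213654637336731, 0.10325515270233154), (0.02771112695336342, 0.07461775839328766), 10.456509590148926) 93
 plate ((0.5178860425949097, 0.04801960289478302), (0.2159285545349121, 0.2197638601064682), 5.685783386230469) 425
```

Request:
jog_arm(commands=[0,-0.012,0.273,0,0,0,45,0,0,0.273,0,0,0,45,0,0,0.273,0,0,0,45,0,0,0.273,0,0,0,45,0,0,0.273,0,0,0,45,0,0,0.273,0,0,0,45,0,0,0,0,0,0,21,0,0,0,0,0,0,21,0,0,0,0,0,0,21,0,0,0,0,0,0,21])

```text
t: 5.88
tool_pos: [0.5697, 0.058, 0.1339]
tool_rot: [-0.922, 3.002, -0.001]
contact_force: [0.4, 0.3, -0.6]
opening: 0.0211
grip_force: 0.1
```

```bash
python3 go.py
python3 - <<'E'
from h import *
im,W=snap("side")
cv2.imwrite("pics/c.png",cv2.resize(im["image"][105:235,185:355],None,fx=4.5,fy=4.5,interpolation=cv2.INTER_CUBIC)[...,::-1])
E
```

```text
t 5.875 pos [0.5697 0.058  0.1339] yaw 124.1340901158329 zaxis [ 0.0014 -0.     -1.    ] op 0.02108130939140574 0.05805073728595289 F [ 0.4151  0.287  -0.5948] T [-0.1052  0.0218  0.0409] q [-0.0285  0.008   1.8259 -0.      1.3063 -2.195 ]
polar about screw R 0.04041152513436353 deg 33.9930639125017 crank 4.896556285502012 +2pi
```

View pics/c.png

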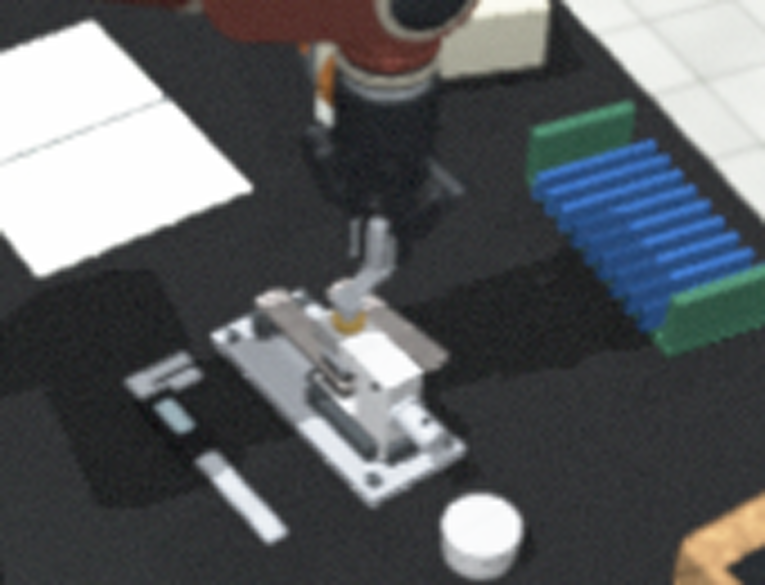

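The knob (378,240) stands between the fingers and nothing else is touched. I'll turn it now.

Request:
jog_arm(commands=[0.003,-0.067,0.002,0,0,1,21,0.003,-0.067,0.002,0,0,1,21,0.003,-0.067,0.002,0,0,1,21,0.003,-0.067,0.002,0,0,1,21,0.003,-0.067,0.002,0,0,1,21,0.003,-0.067,0.002,0,0,1,21,0.003,-0.067,0.002,0,0,1,21,0.003,-0.067,0.002,0,0,1,21,0.003,-0.067,0.002,0,0,1,21,0.003,-0.067,0.002,0,0,1,21])

```text
t: 7.18
tool_pos: [0.5737, 0.02, 0.1325]
tool_rot: [0.635, 3.075, 0.002]
contact_force: [1.6, 1.7, 0.8]
opening: 0.021
grip_force: 1.0
```

```bash
python3 go.py
```

```text
t 7.175 pos [0.5737 0.02   0.1325] yaw 66.65116321283706 zaxis [ 0.0019  0.001  -1.    ] op 0.021024737875061966 0.9870765527011827 F [1.566  1.6989 0.8477] T [ 0.2699 -0.1647  0.0222] q [-0.0954  0.0124  1.8238  0.0012  1.3036 -1.259 ]
polar about screw R 0.040581793391215426 deg -22.33299931832448 crank 5.879631543566443 +2pi
```

Request:
jog_arm(commands=[0.003,-0.067,0.002,0,0,1,21,0.003,-0.067,0.002,0,0,1,21,0.003,-0.067,0.002,0,0,1,21,0.003,-0.067,0.002,0,0,1,21,0.003,-0.067,0.002,0,0,1,21,0.003,-0.067,0.002,0,0,1,21,0.003,-0.067,0.002,0,0,1,21,0.003,-0.067,0.002,0,0,1,21,0.003,-0.067,0.002,0,0,1,21,0.003,-0.067,0.002,0,0,1,21,0.003,-0.067,0.002,0,0,1,21,0.003,-0.067,0.002,0,0,1,21,0.003,-0.067,0.002,0,0,1,21,0.003,-0.067,0.002,0,0,1,21,0.003,-0.067,0.002,0,0,1,21,0.003,-0.067,0.002,0,0,1,21,0.003,-0.067,0.002,0,0,1,21,0.003,-0.067,0.002,0,0,1,21,0.003,-0.067,0.002,0,0,1,21,0.003,-0.067,0.002,0,0,1,21])

```text
t: 9.68
tool_pos: [0.5071, 0.0077, 0.1299]
tool_rot: [2.931, 1.127, 0.003]
contact_force: [3.0, -0.4, -0.9]
opening: 0.021
grip_force: 1.0
```

```bash
python3 go.py
```

```text
t 9.675 pos [0.5071 0.0077 0.1299] yaw -47.94884190450237 zaxis [ 0.0025 -0.001  -1.    ] op 0.021049254332051303 1.0082291855360381 F [ 3.0013 -0.4394 -0.8784] T [-0.1523 -0.3202 -0.0088] q [-0.1314 -0.1492  1.9817 -0.0007  1.3065  0.7057]
polar about screw R 0.04022803199716032 deg -136.39125691516446 crank 1.5871383705395494 +2pi
```

Request:
jog_arm(commands=[0.003,-0.067,0.002,0,0,1,21,0.003,-0.067,0.002,0,0,1,21,0.003,-0.067,0.002,0,0,1,21,0.003,-0.067,0.002,0,0,1,21,0.003,-0.067,0.002,0,0,1,21,0.003,-0.067,0.002,0,0,1,21,0.003,-0.067,0.002,0,0,1,21,0.003,-0.067,0.002,0,0,1,21,0.003,-0.067,0.002,0,0,1,21,0.003,-0.067,0.002,0,0,1,21,0.003,-0.067,0.002,0,0,1,21,0.003,-0.067,0.002,0,0,1,21,0.003,-0.067,0.002,0,0,1,21,0.003,-0.067,0.002,0,0,1,21,0.003,-0.067,0.002,0,0,1,21,0.003,-0.067,0.002,0,0,1,21])

```text
t: 11.68
tool_pos: [0.51, 0.0657, 0.1279]
tool_rot: [-2.852, 1.318, -0.001]
contact_force: [-0.1, 0.5, -0.1]
opening: 0.0212
grip_force: 0.0
```

```bash
python3 go.py
```

```text
t 11.675 pos [0.51   0.0657 0.1279] yaw -139.61547158595565 zaxis [ 0.0008 -0.0001 -1.    ] op 0.02121248957798408 0.0 F [-0.103   0.5309 -0.1041] T [-0.0474 -0.0249 -0.0294] q [-0.0166 -0.1276  1.966  -0.0001  1.3025  2.4202]
polar about screw R 0.040078846150661485 deg 130.82059482978298 crank 3.2065970644188484 +2pi
```

Run:
```python
from h import *
im,W=snap("side")
cv2.imwrite("pics/d.png",cv2.resize(im["image"][110:210,205:330],None,fx=6,fy=6,interpolation=cv2.INTER_CUBIC)[...,::-1])
```

```text
(no output)
```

View pics/d.png

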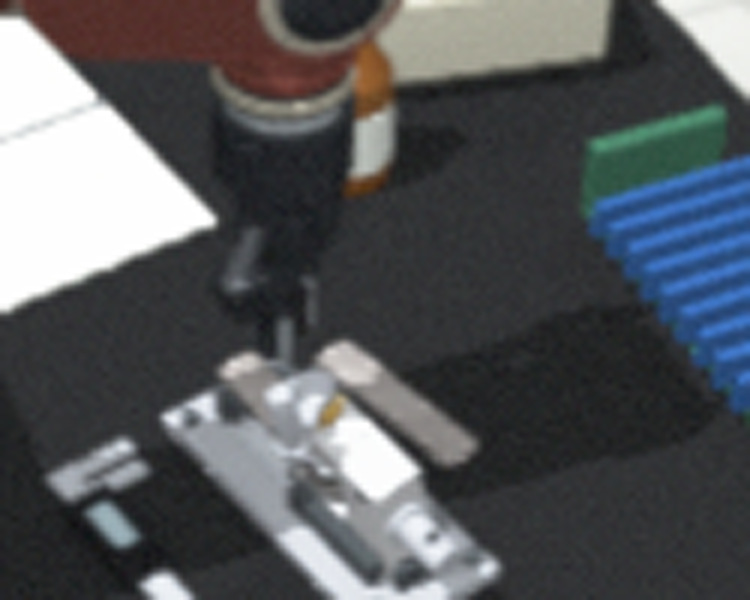

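Request:
jog_arm(commands=[0.003,-0.067,0.002,0,0,1,21,0.003,-0.067,0.002,0,0,1,21])

```text
t: 11.98
tool_pos: [0.5165, 0.0703, 0.1276]
tool_rot: [-2.707, 1.594, -0.001]
contact_force: [0.1, 0.8, 0.3]
opening: 0.0211
grip_force: 0.0
```

Request:
jog_arm(commands=[0.003,-0.067,0.002,0,0,1,21])

```text
t: 12.1
tool_pos: [0.5201, 0.0721, 0.1274]
tool_rot: [-2.624, 1.728, -0.001]
contact_force: [0.8, -1.0, -0.4]
opening: 0.021
grip_force: 0.0
```

Request:
jog_arm(commands=[0.003,-0.067,0.002,0,0,1,21])

```text
t: 12.22
tool_pos: [0.5239, 0.0735, 0.1273]
tool_rot: [-2.534, 1.856, -0.001]
contact_force: [0.8, -0.8, 0.4]
opening: 0.0212
grip_force: 0.0
```

```bash
python3 go.py
```

```text
t 12.225 pos [0.5239 0.0735 0.1273] yaw -162.45167373542571 zaxis [ 0.0006 -0.0001 -1.    ] op 0.021190670274232822 0.0 F [ 0.7773 -0.8054  0.3803] T [0.0256 0.0339 0.0316] q [-0.0013 -0.0898  1.9323 -0.0001  1.2985  2.8341]
polar about screw R 0.040046817643692174 deg 107.94081441172888 crank 3.605924564847217 +2pi
```

Run:
```python
from h import *
np.set_printoptions(precision=4,suppress=True)
a=[]
for c,(y,x) in(("top",(130,180)),("side",(110,210))):
    im,W=snap(c); a.append(cv2.resize(im["image"][y:y+90,x:x+70],None,fx=5.6,fy=5.6,interpolation=cv2.INTER_CUBIC))
    P=W.reshape(-1,3); d=np.hypot(P[:,0]-.5362,P[:,1]-.0354)
    A=P[(d<.055)&(P[:,2]>.105)&(P[:,2]<.165)]
    for lo in np.arange(.105,.165,.01):
        B=A[(A[:,2]>=lo)&(A[:,2]<lo+.01)]
        if len(B): print(c,round(lo,3),len(B),np.median(B,0),B.min(0)[:2],B.max(0)[:2])
cv2.imwrite("pics/e.png",np.hstack(a)[...,::-1])
```

```text
top 0.105 17 [0.5014 0.0113 0.1141] [0.4882 0.0034] [0.5327 0.0328]
top 0.115 72 [0.5093 0.0239 0.118 ] [ 0.4935 -0.002 ] [0.5271 0.032 ]
top 0.145 1 [0.4908 0.0046 0.1478] [0.4908 0.0046] [0.4908 0.0046]
side 0.105 15 [0.5038 0.016  0.1121] [ 0.4949 -0.0027] [0.5249 0.0313]
side 0.115 41 [0.5141 0.0281 0.1189] [0.4981 0.0081] [0.5269 0.0444]
side 0.125 14 [0.5316 0.0682 0.1308] [0.5037 0.058 ] [0.5398 0.0834]
side 0.135 27 [0.5322 0.0673 0.142 ] [0.4979 0.0564] [0.5462 0.0832]
side 0.145 25 [0.5132 0.0656 0.1516] [0.4987 0.0567] [0.5451 0.083 ]
side 0.155 20 [0.5333 0.0686 0.1606] [0.5018 0.0572] [0.5437 0.0807]
```

View pics/e.png

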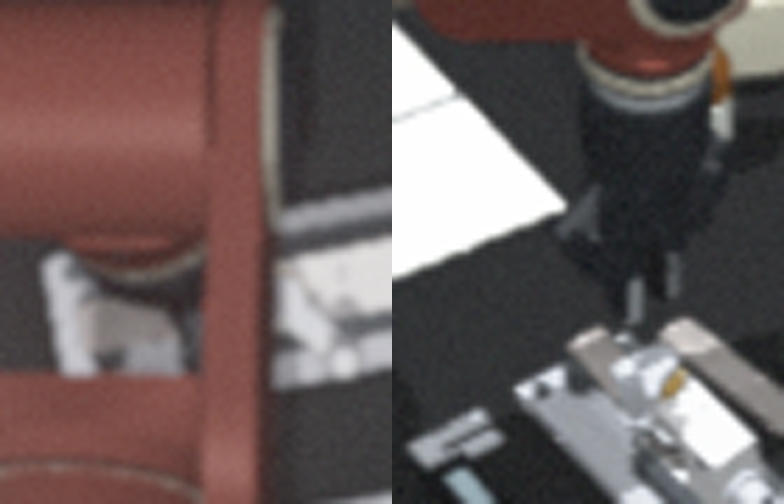

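The knob slipped out of the cage at about crank 8: in the top crop it sits at (340,360), away from the fingers. The loose grip probably tipped in its nest. I'll back off, measure again, and hold the knob firmly this time.

Request:
jog_arm(commands=[0,0,-0.42,0,0,0,45,0,0,-0.42,0,0,0,45,0,0,-0.42,0,0,0,45,0,0,-0.42,0,0,0,45,-0.75,0,0,0,0,0,45,-0.75,0,0,0,0,0,45,-0.75,0,0,0,0,0,45,-0.75,0,0,0,0,0,45,0,0,0,0,0,0,45])

```text
t: 13.45
tool_pos: [0.4714, 0.2369, 0.2279]
tool_rot: [-2.55, 1.825, 0.011]
contact_force: [0.4, -0.5, -0.0]
opening: 0.045
grip_force: 0.0
```

```bash
python3 fit.py f; python3 go.py
```

```text
top top rect ((0.5278107523918152, 0.009658019989728928), (0.031529318541288376, 0.09168339520692825), 11.924400329589844) 263 0.09491982200133764
 knob 35 [0.4821 0.0017 0.1546] [ 0.4752 -0.0057  0.1408] [0.4915 0.0072 0.161 ]
 knobtop [0.4822 0.0011 0.156 ] 22
 arm 113 [0.5114 0.0242 0.118 ] [ 0.4884 -0.0071  0.1122] [0.5273 0.0424 0.1247]
 strip ((0.5203018188476562, 0.10192130506038666), (0.025174660608172417, 0.0727853998541832), 8.080292701721191) 177
 plate ((0.5097638368606567, 0.044323697686195374), (0.2651229202747345, 0.2228517383337021), 72.19146728515625) 1217
side top rect ((0.5284872651100159, -0.0037571564316749573), (0.03423144668340683, 0.06650853902101517), 12.976838111877441) 131 0.09433380582055162
 knob 29 [ 0.4799 -0.001   0.1508] [ 0.4723 -0.0074  0.141 ] [0.4884 0.0107 0.1571]
 knobtop [0.4794 0.0024 0.1539] 13
 arm 63 [0.5088 0.0237 0.1187] [ 0.4789 -0.0061  0.1121] [0.5268 0.0433 0.1295]
 strip ((0.5156265497207642, 0.11115603893995285), (0.023593930527567863, 0.058451373130083084), 2.0446386337280273) 51
 plate ((0.5198650360107422, 0.04732046276330948), (0.22122569382190704, 0.21951258182525635), 7.690284729003906) 430
t 13.55 pos [0.4722 0.2352 0.2278] yaw -161.39636518891274 zaxis [-0.0023  0.0078 -1.    ] op 0.04487437515885556 0.0 F [0.6048 0.1897 1.2523] T [-0.0334 -0.0618  0.0262] q [ 0.3167 -0.1814  1.8421  0.0082  1.4806  3.1329]
polar about screw R 0.2098259674563012 deg 107.75951766054335 crank 3.609088790078573 +2pi
```

View pics/ftop.png

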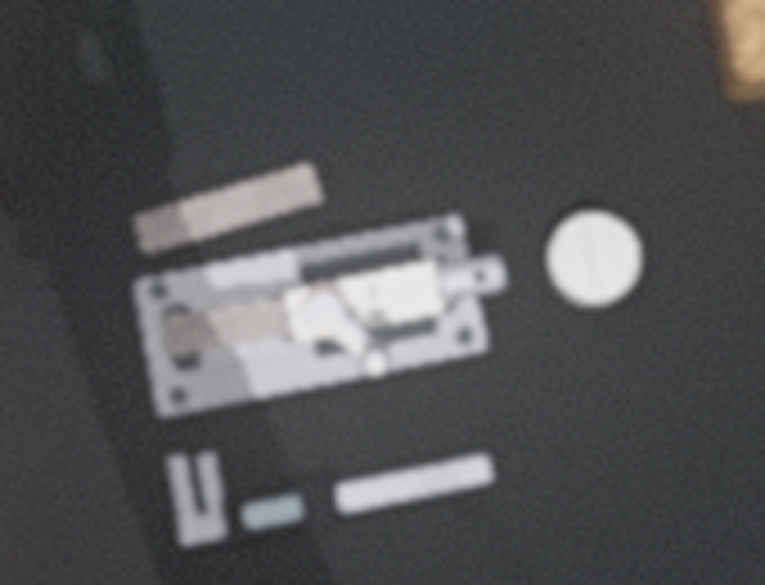

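Top view: the grip now leans in its nest. The frame top has shifted about 13 mm towards image bottom, and the knob is at (375,365). I'll grip the knob, pull it back upright and then crank.

Request:
jog_arm(commands=[0.75,0.21,0,0,0,0,45,0.75,0.21,0,0,0,0,45,0.75,0.21,0,0,0,0,45,0.75,0.21,0,0,0,0,45,0.75,0.21,0,0,0,0,45,0,0,0,0,0,-1,45,0,0,0,0,0,-1,45,0,0,0,0,0,-1,45,0,0,0,0,0,-1,45,0,0,0,0,0,-1,45,0,0,0,0,0,-1,45,0,0,0,0,0,-1,45,0,0,0,0,0,-1,45,0,0,0,0,0,-1,45,0,0,0,0,0,-1,45])

```text
t: 15.42
tool_pos: [0.4837, 0.0008, 0.2258]
tool_rot: [-3.111, 0.384, 0.006]
contact_force: [-0.3, -0.1, -0.6]
opening: 0.0451
grip_force: 0.0
```

Request:
jog_arm(commands=[0,0,0,0,0,-1,45,0,0,0,0,0,-1,45,0,0,0,0,0,-1,45,0,0,0,0,0,-1,45,0,0,0,0,0,-1,45,0,0,0,0,0,-1,45,0,0,0,0,0,-1,45,0,0,0,0,0,-1,45,0,0,0,0,0,-1,45,0,0,0,0,0,0,45])

```text
t: 16.68
tool_pos: [0.4838, 0.001, 0.2258]
tool_rot: [-2.969, -1.0, -0.0]
contact_force: [-0.1, 0.7, 1.0]
opening: 0.0447
grip_force: 0.0
```

```bash
python3 go.py .4845 .0022 .125 -47.4
```

```text
t 16.675 pos [0.4838 0.001  0.2258] yaw -52.76515466118784 zaxis [-0.0027  0.008  -1.    ] op 0.04472099842503914 0.0 F [-0.121   0.7472  0.9504] T [-0.0272  0.0418  0.0118] q [-0.1563 -0.2907  1.9367  0.0075  1.4995  0.7641]
polar about screw R 0.06272777871194875 deg -146.72811826512532 crank 1.7675506354185122 +2pi
shift/0.06 [0.0176 0.0048 1.6798] turn/0.1 [-0.0782 -0.0308 -0.9365]
```

Request:
jog_arm(commands=[0.018,0.005,0,-0.08,-0.03,-0.94,45,0,0,0.28,0,0,0,45,0,0,0.28,0,0,0,45,0,0,0.28,0,0,0,45,0,0,0.28,0,0,0,45,0,0,0.28,0,0,0,45,0,0,0.28,0,0,0,45,0,0,0,0,0,0,30], newtons=25)

```text
t: 17.68
tool_pos: [0.4837, 0.0028, 0.1229]
tool_rot: [-2.924, -1.144, 0.005]
contact_force: [-1.0, 0.6, -0.0]
opening: 0.0305
grip_force: 0.0
```

Request:
jog_arm(commands=[0,0,0,0,0,0,12,0,0,0,0,0,0,12,0,0,0,0,0,0,12,0,0,0,0,0,0,12])

```text
t: 18.18
tool_pos: [0.4856, 0.0024, 0.1256]
tool_rot: [2.925, 1.145, 0.003]
contact_force: [2.7, -0.7, -1.2]
opening: 0.0168
grip_force: 25.5
```

```bash
python3 go.py .505 .0062 .128 -47.4
```

```text
t 18.175 pos [0.4856 0.0024 0.1256] yaw -47.25349026673467 zaxis [ 0.002  -0.0001 -1.    ] op 0.016789769691215532 25.549835439305753 F [ 2.7341 -0.7144 -1.2418] T [-0.2096 -0.6546 -0.0505] q [-0.1485 -0.2003  2.0338  0.0002  1.3061  0.6762]
polar about screw R 0.06042658186408133 deg -146.93667934070862 crank 1.7711907128789417 +2pi
shift/0.06 [ 0.2806  0.1739 -0.0399] turn/0.1 [ 0.0145 -0.0141  0.0256]
```

Request:
jog_arm(commands=[0.053,0.029,-0.011,0,0,0,12,0.053,0.029,-0.011,0,0,0,12,0.053,0.029,-0.011,0,0,0,12,0.053,0.029,-0.011,0,0,0,12,0.053,0.029,-0.011,0,0,0,12,0.053,0.029,-0.011,0,0,0,12,0,0,0,0,0,0,12])

```text
t: 19.05
tool_pos: [0.5065, 0.008, 0.1299]
tool_rot: [-2.925, -1.145, -0.0]
contact_force: [-1.3, -0.2, 5.5]
opening: 0.0161
grip_force: 24.4
```

```bash
python3 go.py .5065 .0078 .13 -47.4; python3 fit.py g | sed -n '/side/,$p'
```

```text
t 19.05 pos [0.5065 0.008  0.1299] yaw -47.2289784821456 zaxis [-0.      0.0003 -1.    ] op 0.016070620630192402 24.41527792601846 F [-1.2866 -0.2279  5.4795] T [-0.1402  0.2881 -0.0268] q [-0.1314 -0.149   1.9816  0.0003  1.3091  0.6928]
polar about screw R 0.040467053837047746 deg -137.31223336501742 crank 1.603212441922812 +2pi
shift/0.06 [-0.0013  0.0025 -0.0019] turn/0.1 [-0.002  -0.0017  0.0298]
  return _methods._mean(a, axis=axis, dtype=dtype,
  ret = um.true_divide(
Traceback (most recent call last):
  File "fit.py", line 21, in <module>
    import sys; fit(sys.argv[1] if len(sys.argv)>1 else None)
                ~~~^^^^^^^^^^^^^^^^^^^^^^^^^^^^^^^^^^^^^^^^^^
  File "fit.py", line 11, in fit
    A=P[r&(P[:,2]>.112)&(P[:,2]<.130)]; print(" arm",len(A),np.median(A,0),A.min(0),A.max(0))
                                                                           ~~~~~^^^
ValueError: zero-size array to reduction operation minimum which has no identity
```

```bash
cat > side.py <<'E'
from h import *
import sys
np.set_printoptions(precision=4,suppress=True)
im,W=snap("side"); P=W.reshape(-1,3)
T=P[(abs(P[:,0]-.54)<.05)&(abs(P[:,1]-.012)<.07)&(abs(P[:,2]-.094)<.004)]
B=T[(T[:,1]<.02)]
print(cv2.minAreaRect(T[:,:2].astype(np.float32)),len(T)," rear slope z=a+bx+cy",np.linalg.lstsq(np.c_[np.ones(len(B)),B[:,:2]-B[:,:2].mean(0)],B[:,2],rcond=None)[0], B[:,:2].mean(0))
if len(sys.argv)>1: cv2.imwrite(f"pics/{sys.argv[1]}.png",cv2.resize(im["image"][110:210,205:330],None,fx=6,fy=6,interpolation=cv2.INTER_CUBIC)[...,::-1])
E
python3 side.py g
```

```text
((0.5421726107597351, -0.0007447414100170135), (0.0342402420938015, 0.06991163641214371), 10.102367401123047) 131  rear slope z=a+bx+cy [ 0.093  -0.0163 -0.0112] [ 0.5429 -0.0086]
```

View pics/g.png

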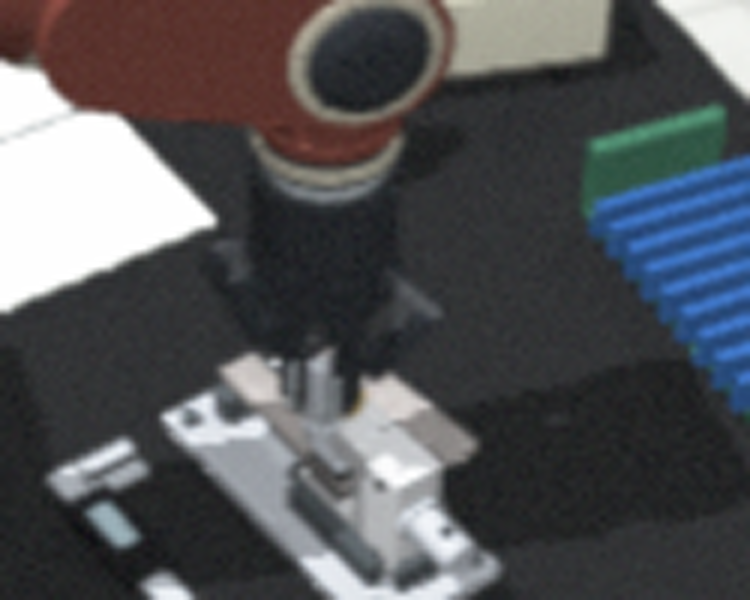

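The grip is upright again and level: the frame top is flat at z = 0.093, with the knob held at (320,385). Cranking on now with the knob gripped.

Request:
jog_arm(commands=[0.003,-0.067,0.002,0,0,1,12,0.003,-0.067,0.002,0,0,1,12,0.003,-0.067,0.002,0,0,1,12,0.003,-0.067,0.002,0,0,1,12,0.003,-0.067,0.002,0,0,1,12,0.003,-0.067,0.002,0,0,1,12,0.003,-0.067,0.002,0,0,1,12,0.003,-0.067,0.002,0,0,1,12])

```text
t: 20.15
tool_pos: [0.4954, 0.037, 0.1292]
tool_rot: [3.14, -0.09, -0.0]
contact_force: [-3.1, -2.4, 7.3]
opening: 0.016
grip_force: 24.5
```

```bash
python3 go.py; python3 side.py
```

```text
t 20.15 pos [0.4954 0.037  0.1292] yaw -93.26982983542365 zaxis [-0.0003 -0.0008 -1.    ] op 0.015976772765292954 24.515821525856154 F [-3.1031 -2.4398  7.3391] T [-0.2983  0.6019 -0.0506] q [-0.0749 -0.173   2.004  -0.0008  1.3109  1.5532]
polar about screw R 0.0407959641191567 deg 177.7444987805368 crank 2.387620442588619 +2pi
((0.5415563583374023, 0.003818351775407791), (0.03365801274776459, 0.07549314945936203), 11.005459785461426) 128  rear slope z=a+bx+cy [ 0.0931 -0.0102 -0.0038] [ 0.5433 -0.0084]
```

Request:
jog_arm(commands=[0.003,-0.067,0.002,0,0,1,12,0.003,-0.067,0.002,0,0,1,12,0.003,-0.067,0.002,0,0,1,12,0.003,-0.067,0.002,0,0,1,12,0.003,-0.067,0.002,0,0,1,12,0.003,-0.067,0.002,0,0,1,12,0.003,-0.067,0.002,0,0,1,12,0.003,-0.067,0.002,0,0,1,12])

```text
t: 21.2
tool_pos: [0.5083, 0.067, 0.1286]
tool_rot: [-2.856, 1.304, 0.006]
contact_force: [-7.1, 2.8, 11.6]
opening: 0.016
grip_force: 25.0
```

```bash
python3 go.py; python3 side.py
```

```text
t 21.2 pos [0.5083 0.067  0.1286] yaw -139.0974306982817 zaxis [-0.0027  0.0033 -1.    ] op 0.01602988149214004 25.019564235408325 F [-7.1051  2.8042 11.5608] T [ 0.7198  1.2914 -0.082 ] q [-0.016  -0.1302  1.967   0.0033  1.3075  2.4109]
polar about screw R 0.042153517808612394 deg 131.4461639684692 crank 3.1956788232499083 +2pi
((0.5401636362075806, 0.0118153877556324), (0.03440650925040245, 0.09200745820999146), 13.286970138549805) 146  rear slope z=a+bx+cy [0.0931 0.0053 0.0175] [ 0.5443 -0.0074]
```

Request:
jog_arm(commands=[-0.035,0,-0.02,0,0,0,12,0.003,-0.067,0.001,0,0,1,12,0.003,-0.067,0.001,0,0,1,12])

```text
t: 21.62
tool_pos: [0.5136, 0.0722, 0.1286]
tool_rot: [-2.713, 1.584, 0.003]
contact_force: [-3.2, 0.8, 6.6]
opening: 0.0162
grip_force: 25.1
```

```bash
python3 go.py; python3 side.py
```

```text
t 21.625 pos [0.5136 0.0722 0.1286] yaw -150.5659558284837 zaxis [-0.0017  0.001  -1.    ] op 0.016224965687184106 25.0952789656003 F [-3.2368  0.7586  6.5913] T [ 0.256   0.6742 -0.0205] q [-0.0044 -0.1156  1.9539  0.0011  1.305   2.6232]
polar about screw R 0.04319968236220799 deg 121.55731046478043 crank 3.368271876136655 +2pi
((0.5402039885520935, 0.013502810150384903), (0.03431283310055733, 0.09447627514600754), 14.515203475952148) 150  rear slope z=a+bx+cy [ 0.0932 -0.0123 -0.0048] [ 0.5448 -0.0071]
```

Request:
jog_arm(commands=[0,-0.07,0.001,0,0,1,12,0,-0.07,0.001,0,0,1,12])

```text
t: 21.92
tool_pos: [0.521, 0.0765, 0.1286]
tool_rot: [-2.541, 1.847, 0.005]
contact_force: [-3.6, 2.8, 6.9]
opening: 0.0163
grip_force: 25.2
```

```bash
python3 go.py; python3 side.py
```

```text
t 21.925 pos [0.521  0.0765 0.1286] yaw -162.0247246185647 zaxis [-0.0021  0.0021 -1.    ] op 0.016277156203080477 25.189100106654223 F [-3.6376  2.8367  6.9237] T [ 0.4841  0.8188 -0.0191] q [ 0.0032 -0.0957  1.9355  0.0022  1.3038  2.8305]
polar about screw R 0.043796678756525556 deg 110.36991158912413 crank 3.5635288212507685 +2pi
((0.5415810942649841, 0.012665517628192902), (0.03363862261176109, 0.09067118912935257), 12.48137378692627) 144  rear slope z=a+bx+cy [ 0.0929 -0.0159 -0.0041] [ 0.5443 -0.007 ]
```

Request:
jog_arm(commands=[0.005,-0.07,0.001,0,0,0.6,12])

```text
t: 22.1
tool_pos: [0.5249, 0.0779, 0.1286]
tool_rot: [-2.485, 1.92, 0.006]
contact_force: [-5.1, 3.7, 7.6]
opening: 0.016
grip_force: 25.3
```

Request:
jog_arm(commands=[0.01,-0.07,0.001,0,0,0.4,12])

```text
t: 22.22
tool_pos: [0.5291, 0.0789, 0.1286]
tool_rot: [-2.446, 1.968, 0.007]
contact_force: [-5.3, 6.5, 8.2]
opening: 0.0162
grip_force: 25.3
```

```bash
python3 go.py; python3 side.py
```

```text
t 22.225 pos [0.5291 0.0789 0.1286] yaw -167.6469904793968 zaxis [-0.0024  0.0044 -1.    ] op 0.016181581427133617 25.312576962460298 F [-5.3306  6.5054  8.2453] T [1.1194 0.9698 0.0284] q [ 0.0066 -0.0748  1.9159  0.0046  1.3028  2.9314]
polar about screw R 0.044095856032564 deg 99.20022180178654 crank 3.7584766844661948 +2pi
((0.5420966148376465, 0.012095712125301361), (0.03499525040388107, 0.09280159324407578), 10.709638595581055) 144  rear slope z=a+bx+cy [ 0.0934 -0.0121 -0.0083] [ 0.5445 -0.0067]
```

Request:
jog_arm(commands=[0,0,0,0,0,0,40,0,0,0,0,0,0,45,0,0,0,0,0,0,45,0,0,-0.3,-0.04,0.03,0,45,0,0,-0.3,0,0,0,45,0,0,-0.3,0,0,0,50,0,0,-0.3,0,0,0,60,0,0,-0.3,0,0,0,70,0,0,-0.3,0,0,0,70])

```text
t: 23.4
tool_pos: [0.5301, 0.0774, 0.2372]
tool_rot: [2.445, -1.965, 0.0]
contact_force: [0.1, 0.7, -0.7]
opening: 0.0701
grip_force: 0.0
```

```bash
sed -i 's/ A=P/ A=P if 0 else P/; s/A.min(0),A.max(0)/len(A) and (A.min(0),A.max(0))/' fit.py; python3 go.py
python3 - <<'E'
from h import *
np.set_printoptions(precision=4,suppress=True)
im,W=snap("side"); P=W.reshape(-1,3)
d=np.hypot(P[:,0]-.5362,P[:,1]-.0354)
K=P[(d<.06)&(P[:,2]>.125)&(P[:,2]<.17)]; print("knob",len(K),np.median(K,0),K.min(0),K.max(0))
Kt=K[K[:,2]>K[:,2].max()-.006]; print(Kt.mean(0),len(Kt))
A=P[(d<.06)&(P[:,2]>.104)&(P[:,2]<.125)]; print("arm",len(A),np.median(A,0),cv2.minAreaRect(A[:,:2].astype(np.float32)),cv2.fitLine(A[:,:2].astype(np.float32),cv2.DIST_HUBER,0,.01,.01).ravel())
cv2.imwrite("pics/h.png",cv2.resize(im["image"][110:210,205:330],None,fx=6,fy=6,interpolation=cv2.INTER_CUBIC)[...,::-1])
E
python3 side.py
```

```text
t 23.4 pos [0.5301 0.0774 0.2372] yaw -167.57231814181011 zaxis [-0.0028 -0.0035 -1.    ] op 0.07007457289242797 0.0 F [ 0.1123  0.6574 -0.7217] T [ 0.0477 -0.0429  0.0189] q [ 0.0079 -0.1635  1.8107 -0.0035  1.4972  2.9328]
polar about screw R 0.04244079955544451 deg 98.32525044481018 crank 3.7737478155060753 +2pi
knob 45 [0.5262 0.0716 0.1458] [0.5188 0.0652 0.1251] [0.5357 0.0811 0.1626]
[0.5263 0.0733 0.1599] 11
arm 81 [0.5318 0.0474 0.115 ] ((0.5337772369384766, 0.0515424981713295), (0.0254069697111845, 0.058731816709041595), 10.819539070129395) [ 0.315  -0.9491  0.5321  0.0475]
((0.5398464798927307, 0.012508861720561981), (0.03451687470078468, 0.0930449366569519), 12.53133773803711) 136  rear slope z=a+bx+cy [ 0.0936 -0.0032  0.0088] [ 0.5442 -0.0065]
```

View pics/h.png

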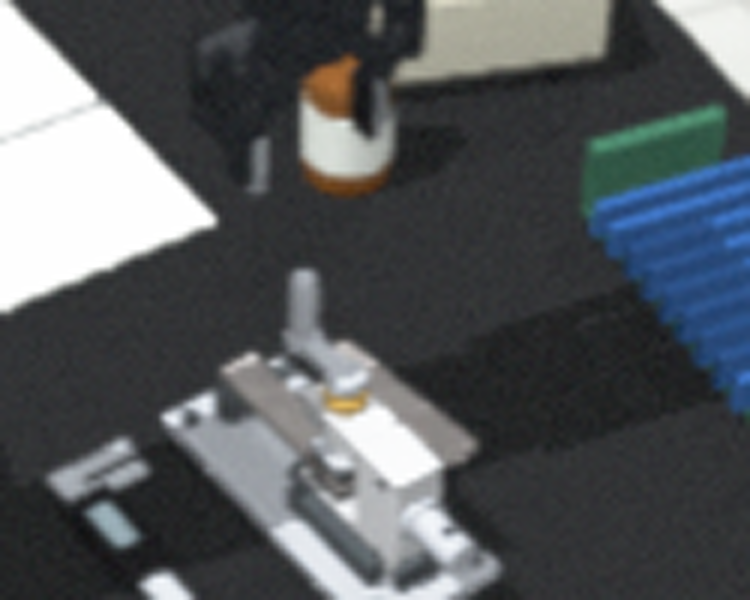

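The crank points along -x (knob at (303,300), over the strip) and reads about 10.0, so the jaw is tight. The grip is upright. Next: take hold of it.

```bash
python3 go.py .543 .0022 .237 -168.1
```

```text
t 23.5 pos [0.5314 0.0775 0.2391] yaw -167.56781643969123 zaxis [ 0.0017 -0.0034 -1.    ] op 0.07036287505241884 0.0 F [-0.0435  0.3    -0.6887] T [ 0.0137  0.0036 -0.0099] q [ 0.0079 -0.1643  1.8084 -0.0035  1.4959  2.9328]
polar about screw R 0.04233557308873152 deg 96.54638626543718 crank 3.804794852381921 +2pi
shift/0.06 [1.2665 0.0808 0.0394] turn/0.1 [-0.0095 -0.0372  0.0929]
```

Request:
jog_arm(commands=[0.317,0.02,0,0.04,-0.02,0.09,70,0.317,0.02,0,0,0,0,70,0.317,0.02,0,0,0,0,70,0.316,0.02,0,0,0,0,70,0,0,0,0,0,0,70,0,0,0,0,0,0,70])

```text
t: 24.25
tool_pos: [0.5412, 0.002, 0.2359]
tool_rot: [2.44, -1.979, 0.001]
contact_force: [-0.1, -0.0, -0.2]
opening: 0.0698
grip_force: 0.0
```

```bash
python3 go.py .543 .0022 .062 -168.1
```

```text
t 24.25 pos [0.5412 0.002  0.2359] yaw -168.10720010805517 zaxis [ 0.0002 -0.0003 -1.    ] op 0.06983527860470556 0.0 F [-0.1033 -0.0337 -0.2069] T [ 0.0286  0.0249 -0.0243] q [-0.1336 -0.1513  1.8021 -0.0003  1.4906  2.8004]
polar about screw R 0.0337410956222259 deg -81.5131101263294 crank 0.6293340216816243 +2pi
shift/0.06 [ 0.0025 -0.03    2.8983] turn/0.1 [-0.0011 -0.0034 -0.0013]
```

Request:
jog_arm(commands=[0,-0.03,0.36,0,0,0,70,0,0,0.36,0,0,0,70,0,0,0.36,0,0,0,70,0,0,0.36,0,0,0,70,0,0,0.36,0,0,0,70,0,0,0.36,0,0,0,70,0,0,0.36,0,0,0,70,0,0,0.36,0,0,0,70,0,0,0,0,0,0,60,0,0,0,0,0,0,50])

```text
t: 25.5
tool_pos: [0.5436, 0.0027, 0.0641]
tool_rot: [-2.44, 1.978, -0.003]
contact_force: [0.6, -0.6, 0.6]
opening: 0.0502
grip_force: 0.0
```

Request:
jog_arm(commands=[0,0,0,0,0,0,40,0,0,0,0,0,0,36,0,0,0,0,0,0,34,0,0,0,0,0,0,25,0,0,0,0,0,0,25,0,0,0,0,0,0,25], newtons=60)

```text
t: 26.25
tool_pos: [0.5444, 0.0023, 0.0644]
tool_rot: [-2.438, 1.978, -0.005]
contact_force: [4.3, 2.1, 5.7]
opening: 0.0311
grip_force: 60.4
```

```bash
python3 go.py;python3 side.py
```

```text
t 26.25 pos [0.5444 0.0023 0.0644] yaw -168.09671306895757 zaxis [ 0.0037 -0.0007 -1.    ] op 0.031112653147046487 60.38779601454735 F [4.2699 2.0745 5.6949] T [ 0.305  -0.7048 -0.0853] q [-0.1324  0.0248  1.9359 -0.0002  1.1772  2.8015]
polar about screw R 0.03409141620774724 deg -76.02408424517981 crank 0.5335324473283811 +2pi
((0.5406203269958496, -0.007268540561199188), (0.058348026126623154, 0.056330468505620956), 71.91741180419922) 103  rear slope z=a+bx+cy [ 0.0933  0.0065 -0.001 ] [ 0.5463 -0.0114]
```

Request:
jog_arm(commands=[0,-0.012,0,0,0,0,25,0,0,0,0,0,0,25,0,0,0,0,0,0,25,0,0,-0.03,0,0,0,25,0,0,-0.05,0,0,0,25,0,0,-0.05,0,0,0,25,0,0,-0.05,0,0,0,25], newtons=90)

```text
t: 27.18
tool_pos: [0.542, 0.0027, 0.0721]
tool_rot: [2.438, -1.977, -0.004]
contact_force: [2.9, 0.3, -9.9]
opening: 0.0306
grip_force: 90.3
```

```bash
python3 go.py
```

```text
t 27.175 pos [0.542  0.0027 0.0721] yaw -168.08759860588927 zaxis [-0.0037 -0.0002 -1.    ] op 0.030602441512887307 90.32209619879723 F [ 2.9159  0.3239 -9.8891] T [-0.0347 -0.5983 -0.067 ] q [-0.132   0.0133  1.9332 -0.0008  1.1988  2.802 ]
polar about screw R 0.033207159059993226 deg -79.9882621994378 crank 0.6027204047651562 +2pi
```

Request:
jog_arm(commands=[0,0,-0.06,0,0,0,25,0,0,-0.06,0,0,0,25,0,0,-0.06,0,0,0,25,0,0,-0.06,0,0,0,25,0,0,-0.08,0,0,0,25,0,0,-0.08,0,0,0,25,0,0,-0.1,0,0,0,25,0,0,-0.1,0,0,0,25,0,0,-0.1,0,0,0,25,0,0,-0.1,0,0,0,25])

```text
t: 28.42
tool_pos: [0.5437, 0.0025, 0.1224]
tool_rot: [2.44, -1.979, 0.001]
contact_force: [0.2, -0.4, -7.3]
opening: 0.0305
grip_force: 90.5
```

```bash
python3 go.py .542 .0027 .1655 -168.1
```

```text
t 28.425 pos [0.5437 0.0025 0.1224] yaw -168.08472389665917 zaxis [ 0.0005 -0.0008 -1.    ] op 0.030531948220212986 90.49845054745674 F [ 0.2389 -0.4343 -7.3266] T [-0.0766 -0.0033 -0.0159] q [-0.1319 -0.0481  1.9015 -0.0007  1.2876  2.8019]
polar about screw R 0.033753938440635886 deg -77.08542387236412 crank 0.5520563183046365 +2pi
shift/0.06 [-0.0087  0.0275 -0.7179] turn/0.1 [-0.0034 -0.0084  0.0027]
```

Request:
jog_arm(commands=[0,0,-0.1,0,0,0,25,0,0,-0.1,0,0,0,25,0,0,-0.1,0,0,0,25,0,0,-0.1,0,0,0,25,0,0,-0.1,0,0,0,25,0,0,-0.1,0,0,0,25,0,0,-0.08,0,0,0,25,0,0,-0.04,0,0,0,25,0,0,0,0,0,0,25,0,0,0,0,0,0,25,0,0,0,0,0,0,25])

```text
t: 29.8
tool_pos: [0.5435, 0.0026, 0.1648]
tool_rot: [2.44, -1.979, 0.0]
contact_force: [-0.1, 0.4, -7.8]
opening: 0.0309
grip_force: 90.6
```

```bash
python3 go.py
python3 - <<'E'
from h import *
np.set_printoptions(precision=5,suppress=True)
im,W=snap("side","z0")
for n in("strip","grip"):
  for d in nets.silhouettes("side",n)[:2]:
    P=W[d["mask"]]; P=P[~np.isnan(P[:,0])]
    print(n,d["p"],d["bbox"],np.median(P,0))
P=W.reshape(-1,3)
c=np.array([.541,.0123]); ex=np.array([.201,-.98]); ey=np.array([.98,.201])
q=(P[:,:2]-c); gx=q@ex-.026; gy=q@ey
for nm,m in(("strip",(gx<-.075)&(gx>-.18)&(abs(gy)<.02)&(P[:,2]>.115)&(P[:,2]<.165)),("top",(gx>-.075)&(gx<.022)&(abs(gy)<.025)&(abs(P[:,2]-.194)<.006))):
    A=np.c_[np.ones(m.sum()),gx[m],gy[m]]
    if m.sum()>5: print(nm,m.sum(),np.median(P[m],0),"fit z (c,slope x,slope y)",np.linalg.lstsq(A,P[m,2],rcond=None)[0],gx[m].min(),gx[m].max(),gy[m].min(),gy[m].max())
a=cv2.resize(im["image"][90:220,195:355],None,fx=4.5,fy=4.5,interpolation=cv2.INTER_CUBIC)
cv2.imwrite("pics/z.png",a[...,::-1])
E
```

```text
t 29.8 pos [0.5435 0.0026 0.1648] yaw -168.0857731452461 zaxis [-0.0002 -0.0006 -1.    ] op 0.03090432604306477 90.55299058556557 F [-0.1204  0.3981 -7.7793] T [-0.0776  0.0261  0.035 ] q [-0.1319 -0.0916  1.8681 -0.0007  1.3652  2.8019]
polar about screw R 0.033644856069090213 deg -77.4640114586093 crank 0.558663918191793 +2pi
strip 0.65 [244.4, 148.9, 255.4, 165.1] [0.51781 0.10449 0.14244]
grip 0.62 [248.9, 135.6, 286.8, 181.7] [ 0.53548 -0.01809  0.16908]
grip 0.36 [353.4, 253.8, 378.2, 290.0] [ 0.66425 -0.4013   0.05783]
strip 113 [0.51663 0.10377 0.14255] fit z (c,slope x,slope y) [ 0.14224 -0.00485  0.06708] -0.1577533874814794 -0.07516466463202193 -0.017251781296712898 0.010651036640098976
top 115 [ 0.54729 -0.01197  0.19333] fit z (c,slope x,slope y) [ 0.19333 -0.05956  0.02067] -0.04935857020567002 0.019338547976707653 -0.023947171045277323 0.021348416599689203
```

View pics/z.png

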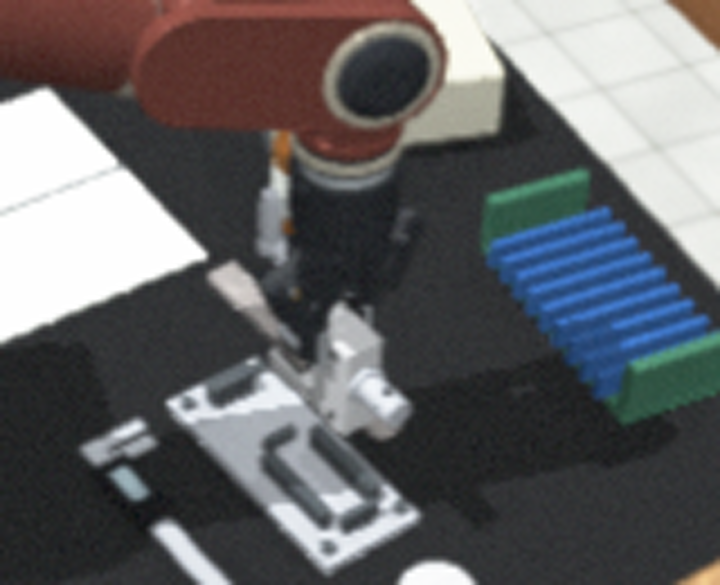

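The grip and strip hang level above the empty nest: strip at (245,295), stud at (395,405). The strip slope is about 0.005, and the lift is 100 mm.

```bash
python3 -c "
from station import job
print(job.finish_job())"
```

```text
the job is handed in; nothing more can be done
None
```

The grip's crank was turned to about 10.0 rad (tight from 9.8), and the grip with the strip in its jaws was lifted level by about 100 mm and handed in while still held there; partway through cranking the knob slipped and the grip leaned about 9° in its nest, and I stood it upright again before tightening.

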